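# Lock the cup-height adjuster without shifting its setting

### The arm

A 7-joint arm with a two-finger parallel gripper is mounted at the origin on a cart in front of the work surface, level with it; the furniture and walls round the work are solid. World frame = base frame: x ahead of the robot, y to its left, z up, the work surface at z = 0. Lengths are in mm, angles in degrees, forces in N, time in s.
With the tool pointing down it reaches from about 400 to 875 mm from the base axis. Payload 6.5 kg.
Tool frame: the origin (TCP) lies at the very end of the fingers, on their centre line; the grasp point (between the pads) lies 19 mm behind it; z points along the fingers, y is the line along which they close (so a half turn about z gives the same grasp; the last joint's range is limited). The gripper opens to 88 mm and grips with 3 to 60 N. Pads are 18 mm wide; open, the fingers measure 123 mm over their backs; the gripper's body (75 mm by 187 mm) begins 45 mm behind the grasp point.
Start: joints at [-73.694, 30.733, -0.252, 88.115, 0.149, 61.152, -4.079], TCP at [223.367, 610.408, 238.716] pointing down, gripper open.
Joint ranges: [-154.64, 154.64], [-21.42, 123.67], [-72.66, 72.17], [13.99, 137.28], [-74.86, 254.86], [10.95, 109.41], [-158.01, 158.01]. Speed limits (degrees/s): [136.94, 136.94, 180, 180, 180, 180, 180].

### API

Orientations are given as a 3x3 rotation matrix whose columns are the frame's x, y, z axes.
In Python, from bench import robot, eyes gives the robot as it stands.
- The arm moves only by the tool apply_moves, never from a script. Its argument "rows" is a list of rows, each an object of numbers: "x", "y", "z": the shift along the tool's x, y, z in cm; "roll": the turn about the tool's z in degrees; "claw": the finger opening in cm, from 0 to 8.81. A call has exactly 10 rows; each row is the pose to reach, as a shift and turn from the pose commanded when the call began, along the tool's axes at that moment; what a row does not reach only later rows make up. A row lasts 1/8 s, in which the tool goes at most 62.5 mm and 10.7 degrees, less where a joint would pass 70% of its speed; a pose out of reach is approached as far as the arm can. A call with a gripper value outside its range is refused whole. The fingers move at their own pace and stop on an object; "newtons" is the grip in N (left out, the last holds). Time passes only in rows, so rows that repeat a pose let the fingers close, or fill a call up. It gives the time, the measured TCP pose, the force, the opening and the grip force at its end, in the units of the state.
- robot.sense(): the state, without advancing time (a new reading comes with each control period).
- eyes.snapshot(name): name is "scene" or "top" or "wrist"; returns the picture (400x640x3 uint8, red, green, blue); there is no depth.
- eyes.get_calibration(name): a dict with "K" (3x3 intrinsics, pixels), "xyz" and "rotation" of the camera in the world. Camera axes: x right, y up, looking along -z (the intrinsics and any distortion apply to the point x, -y, -z); pixel columns grow to the right and rows downward; lengths in mm; the calibration is good to about 2 mm. A picture is of the moment at which its call begins: read the wrist's pose just before it. get_calibration takes no time and is no camera call; for the wrist camera it gives the pose at the moment of the call.
- robot.sign_off(): hands the job in; it is judged then, once.
The state is a dict: "clock": time; "q": joint angles; "dq": joint speeds; "joint_efforts": joint torques, N m; "ee_pos": TCP position; "eef_rot": TCP orientation; "ft_force": force on the tool from outside, world axes, zero at the start; "ft_torque": the same for the moment, N m; "grip_width": finger opening in mm; "grasp_force": force on a finger pad.
Only numpy, scipy, OpenCV 4.12 (cv2) and the standard library are available. Lean on these libraries where they do the work, as an engineer would, in place of code of your own. Each camera call takes 0.05 s, during which the arm holds its last target. There are 200 camera calls.

### The job

The cup-height adjuster on the table has been set and now has to be locked. Put the holding pin down through the eye of the barrel's arm into the base, fully home, so that the barrel cannot turn, then turn the knurled lock ring clockwise (seen from above) until it is nipped up firmly against the housing, but do not force it. Leave the pin in, let go, and do not disturb the cup of fruit, the stacked cups or the tape roll.

Things in the scene. Friction and masses are not known exactly. Their poses are not given: they have to be found in the camera images.
- adjuster: Aluminium base plate of the adjuster, fixed to the table, 180 x 90 x 20 mm. Origin at table level under the vertical axis of barrel, housing and ring; the plate runs from -50 to +130 mm along its x and +-45 mm along its y; the pin hole is 95 mm along +x. Above the origin: the barrel's arm (26 to 34 mm up), housing (38 to 52), lock ring (53 to 75), the barrel's 28 mm end pad (top at 83.5).
- housing: Fixed round aluminium collar, 50 mm diameter, 38 to 52 mm above the table, on two short posts; the ring tightens against it. Same origin and axes as the adjuster. Once the ring meets it, its springy seat adds 2.3 N m per rad of further turn to the torque about the axis: 0.15 to 0.4 N m above what is felt while the ring is loose is firm; 0.5 N m or more above it is forced.
- lock_ring: Knurled round steel ring, 57 mm diameter, 22 mm tall, turns about its z (up; origin on the axis at table level). Clockwise from above tightens. It starts loose and turns 0.4 to 1.3 rad, not known beforehand, to meet the housing; it does not visibly descend. Moving, it drags on the barrel with 0.45 N m (when stopped, less or even slightly reversed). Released when tight it may spring back a little.
- ring_centre (a point): Centre of the lock ring on the axis, half-way up it (64 mm above the table).
- barrel_eye (a point): Centre of the 16 mm eye, at the upper face (34 mm above the table) of the dark steel arm on the barrel, 95 mm from the axis. Arm 8 mm thick, 16 mm wide, 32 x 32 mm at the eye. It starts up to 3 mm beside the pin hole; the entering pin pushes it over (about 3 N). The barrel turns at 0.3 N m, so unpinned it follows the ring. The eye must stay within 10 mm of its start (pin play: about 6).
- pin_hole (a point): Centre of the mouth of the 15 mm hole in the base plate's upper face (20 mm above the table), under the arm's eye; the hole goes through the 20 mm plate.
- pin_grip (a point): Centre of the round black grip (18 mm diameter, 31 mm tall) of the loose upright holding pin, 68 mm tall, 70 g. Below the grip: a collar (24 mm diameter, its underside 20.5 mm below this point), then a 12 mm shank 32 mm long, the last 8 mm tapering to 5 mm. Fully home, the collar rests on the arm and this point is 54.5 mm above the table.
- pin_tip (a point): The pin's lower tip, 52.5 mm below pin_grip; fully home it is 18 mm below the mouth of the pin hole.
- pin_block: Plain wooden parking block, fixed, 60 x 60 x 40 mm, origin under its centre; the pin stands in its 16 mm hole with its collar on the top (40 mm above the table), so lift the pin at least 35 mm to take it out.
- plum_cup1: Clear cup of fruit, 113 mm diameter, 52 mm tall, a bystander.
- cup_stack: Stack of clear empty cups, 111 mm diameter, 76 mm tall, a bystander.
- tape_roll: Tan tape roll lying flat, 83 mm diameter, 24 mm tall, a bystander.
There are look-alikes about, which are no part of the job. Of the things shaped like the pin_block, the wooden one is meant.

How it is judged:
By the outcome, as a careful person would: the job done as asked, in the order asked, and still so for the second after the job is handed in, with the robot touching nothing.
It also fails if it takes over 67 s, if anything falls off the work surface, if the arm or the gripper's body presses on something with over 40 N, if the wrist force passes 120 N, or if a joint passes its speed limit or range.

## Working session

There is one attempt and no reset: what is moved stays moved. The work goes in short steps, Python scripts to look and compute and a tool call to move; the robot and the scene stay as the last step left them, time stands still between calls to the robot, and variables do not carry over. Pictures are saved under pics/ and viewed, at most 10 in all, crops included, and the job is handed in when it is done.

Besides the shell and the picture viewer there is one more tool, called after "Request:" as name(argument=value, ...) on one line, values as JSON. apply_moves: Moves the arm, as the interface text tells. Its arguments: {"type":"object","properties":{"rows":{"type":"array"},"newtons":{"type":"number"}},"required":["rows"]}

```bash
mkdir -p pics; ls
cat > h.py <<'E'
import numpy as np, cv2
from bench import robot, eyes
def ray(name,uv,cal=None):
    c=cal or eyes.get_calibration(name)
    K=np.array(c["K"]);d=np.linalg.inv(K)@np.array([uv[0],uv[1],1.0]);d=np.array([d[0],-d[1],-d[2]])
    return np.array(c["xyz"],float),np.array(c["rotation"])@d
def onplane(name,uv,z,cal=None):
    o,d=ray(name,uv,cal);return o+d*(z-o[2])/d[2]
def proj(name,p,cal=None):
    c=cal or eyes.get_calibration(name)
    v=np.array(c["rotation"]).T@(np.array(p)-np.array(c["xyz"]));v=np.array([v[0],-v[1],-v[2]])
    u=np.array(c["K"])@v;return u[:2]/u[2]
def save(name,fn):
    im=eyes.snapshot(name);cv2.imwrite('pics/'+fn,im[:,:,::-1]);return im
E
python3 - <<'E'
from h import *
for n in("scene","top"):
    save(n,n+'0.png');c=eyes.get_calibration(n);print(n,c)
a=[cv2.imread('pics/%s0.png'%n) for n in("scene","top")]
s=robot.sense();print(s)
E
```

```text
pics
scene {'K': array([[428.35820761,   0.        , 318.33605862],
       [  0.        , 428.35820761, 195.95946807],
       [  0.        ,   0.        ,   1.        ]]), 'xyz': array([ 169.58171668, -649.42622117,  676.98353436]), 'rotation': array([[ 0.83216503,  0.35150708, -0.42888709],
       [-0.5543441 ,  0.5074018 , -0.65973179],
       [-0.01428232,  0.78675675,  0.61709791]])}
top {'K': array([[408.79034611,   0.        , 312.05823468],
       [  0.        , 408.79034611, 201.29442133],
       [  0.        ,   0.        ,   1.        ]]), 'xyz': array([ 458.11518927,   13.4563269 , 1091.83724271]), 'rotation': array([[ 0.02428513,  0.99186873, -0.1249266 ],
       [-0.99947078,  0.02679442,  0.01844504],
       [ 0.0216424 ,  0.12441254,  0.99199452]])}
{'clock': 0.1, 'q': array([-73.69373532,  30.77206742,  -0.25496783,  88.16256064,
         0.14981058,  61.15241896,  -4.07913458]), 'dq': array([ 0.08760001, -0.02098149, -0.00918722, -0.14406659, -0.0384518 ,
        0.02012508,  0.00236055]), 'joint_efforts': array([ 2.90149204e-03, -5.72070587e+01,  9.93931890e-01, -2.52224350e+01,
       -5.61751379e-02,  1.35032320e-02,  3.18747209e-05]), 'ee_pos': array([223.19544299, 609.90900721, 237.95575656]), 'eef_rot': array([[-9.39131163e-01,  3.43558572e-01, -4.06418753e-04],
       [ 3.43558792e-01,  9.39130039e-01, -1.45792742e-03],
       [-1.19203404e-04, -1.50881381e-03, -9.99998855e-01]]), 'ft_force': array([ 0.39425087, -0.57601032, -0.1651634 ]), 'ft_torque': array([-0.00476261,  0.00874767, -0.00191676]), 'grasp_force': 0.0, 'grip_width': 87.95456280162169}
```

View pics/top0.png

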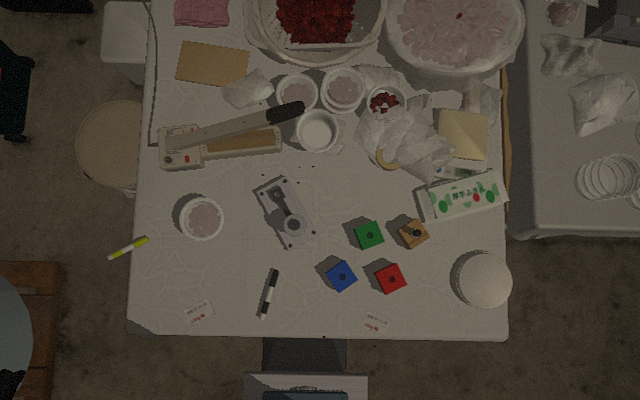

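View pics/scene0.png

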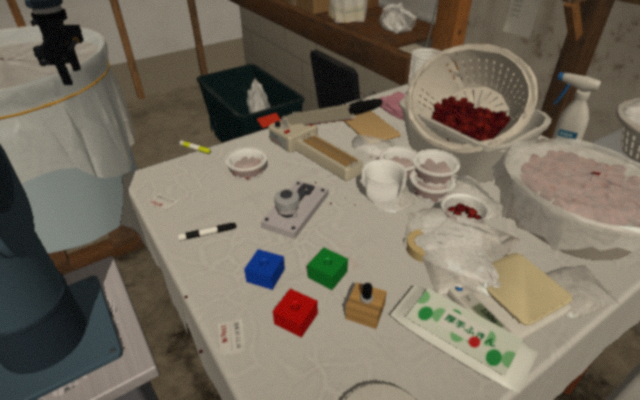

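The top view shows four blocks: green (369,234), blue (341,276), red (391,278) and wooden (413,234). Only the wooden one carries the black-gripped pin (scene 367,303), so it fits the description. The adjuster is at top (287,212). I'll confirm the block and the adjuster in an enlarged crop.

Run:
```python
from h import *
t=cv2.imread('pics/top0.png');s=cv2.imread('pics/scene0.png')
r=lambda i,x,y,w,h:cv2.resize(i[y:y+h,x:x+w],(400,300),interpolation=cv2.INTER_CUBIC)
cv2.imwrite('pics/c1.png',np.vstack([np.hstack([r(t,240,168,100,75+0),r(t,385,210,60,45)]),np.hstack([r(s,250,170,100,75),r(s,335,275,60,45)])]))
for uv,z in [((413,234),40),((293,224),75),((270,192),34),((202,218),52),((483,278),76)]: print(uv,onplane("top",uv,z).round(0))
for uv,z in [((367,292),72),((287,203),75)]: print(uv,onplane("scene",uv,z).round(0))
print(proj("top",[0,0,0]),proj("top",[223,610,240]),eyes.get_calibration("wrist"))
```

```text
(413, 234) [ 513. -269.   40.]
(293, 224) [528.  41.  75.]
(270, 192) [613. 104.  34.]
(202, 218) [539. 272.  52.]
(483, 278) [ 407. -432.   76.]
(367, 292) [ 508. -282.   72.]
(287, 203) [516.  13.  75.]
[303.57014311 436.57730099] [ -3.11619145 365.49215278] {'K': array([[282.16448492,   0.        , 320.71294356],
       [  0.        , 282.16448492, 199.59784809],
       [  0.        ,   0.        ,   1.        ]]), 'xyz': array([155.45005664, 634.3200131 , 384.54038913]), 'rotation': array([[ 0.34383407, -0.90136956, -0.26326992],
       [ 0.93902789,  0.32939232,  0.09862719],
       [-0.00218046, -0.28112918,  0.95966746]])}
```

View pics/c1.png

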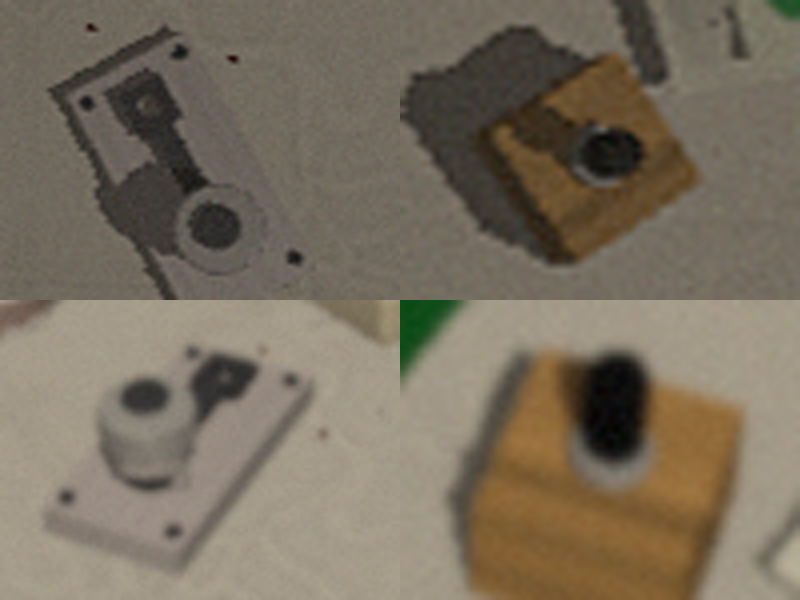

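The crop confirms that the wooden block holds the black-gripped pin: grip top at top (416.5,233) and scene (367,284). The ring is at top (295,225), the pad at scene (287,194), and the eye at top (277,194) and scene (308,189).

Run:
```python
from h import *
# pin: grip top z = 60.5+15.5
print("pin",onplane("top",(416.5,233),76),onplane("scene",(367.3,285),76))
print("eye",onplane("top",(277,194),34),onplane("scene",(308,189),34))
print("pad",onplane("top",(293.8,224),83.5),onplane("scene",(286.8,194),83.5))
s=robot.sense();R=s["eef_rot"];p=s["ee_pos"]
for g in ([506,-276,238],[505,-277,150]): print((R.T@(np.array(g)-p)).round(1))
```

```text
pin [ 513.39072629 -267.88376463   76.        ] [ 516.02137347 -272.29218657   76.        ]
eye [608.04129256  85.72819964  34.        ] [610.87514168  75.93611292  34.        ]
pad [527.44751872  38.37264541  83.5       ] [527.3791577   31.67417968  83.5       ]
[-570.  -734.8    1.1]
[-569.3 -736.    89.1]
```

Request:
apply_moves(rows=[{"x": -5, "y": -3.5, "roll": 6, "claw": 6}, {"x": -10, "y": -7, "roll": 12, "claw": 6}, {"x": -15, "y": -10.5, "roll": 18, "claw": 6}, {"x": -20, "y": -14, "roll": 24, "claw": 6}, {"x": -25.5, "y": -17.5, "roll": 30, "claw": 6}, {"x": -31, "y": -21.5, "roll": 36, "claw": 6}, {"x": -36.5, "y": -25, "roll": 42, "claw": 6}, {"x": -39, "y": -30.5, "roll": 48, "claw": 6}, {"x": -41, "y": -36, "roll": 54, "claw": 6}, {"x": -44, "y": -42, "roll": 60, "claw": 6}])

```text
invalid input at $.rows[0]: expected keys x, y, z, roll, claw
```

```bash
cat >> h.py <<'E'
def rel(g,p=None):
    s=robot.sense();R=s["eef_rot"]
    print("t",s["clock"],"pos",s["ee_pos"].round(1),"yawY",np.degrees(np.arctan2(R[1,1],R[0,1])).round(1),"q7",s["q"][6].round(1),"F",s["ft_force"].round(1),"T",s["ft_torque"].round(3),"w",round(s["grip_width"],1),"g",round(s["grasp_force"],1))
    if g is not None: print("rel",(R.T@(np.array(g)-s["ee_pos"])).round(1))
E
python3 -c "
from h import *
rel([504,-270,160])"
```

```text
t 0.1 pos [223.2 609.9 238. ] yawY 69.9 q7 -4.1 F [ 0.4 -0.6 -0.2] T [-0.005  0.009 -0.002] w 88.0 g 0.0
rel [-566.  -729.8   79.1]
```

Request:
apply_moves(rows=[{"x": -5, "y": -3.5, "z": 0, "roll": 6, "claw": 6}, {"x": -10, "y": -7, "z": 0, "roll": 12, "claw": 6}, {"x": -15, "y": -10.5, "z": 0, "roll": 18, "claw": 6}, {"x": -20, "y": -14, "z": 0, "roll": 24, "claw": 6}, {"x": -25.5, "y": -17.5, "z": 0, "roll": 30, "claw": 6}, {"x": -31, "y": -21.5, "z": 0, "roll": 36, "claw": 6}, {"x": -36.5, "y": -25, "z": 0, "roll": 42, "claw": 6}, {"x": -39, "y": -30.5, "z": 0, "roll": 48, "claw": 6}, {"x": -41, "y": -36, "z": 0, "roll": 54, "claw": 6}, {"x": -44, "y": -42, "z": 0, "roll": 60, "claw": 6}])

```text
clock: 1.35
ee_pos: [490.9, 70.6, 238.6]
eef_rot: [[-0.169, 0.986, -0.0], [0.986, 0.169, 0.0], [0.0, -0.0, -1.0]]
ft_force: [1.5, -0.9, -0.8]
grip_width: 60.0
grasp_force: 0.0
```

```bash
python3 -c "
from h import *
rel([504,-270,160])"
```

```text
t 1.35 pos [490.9  70.6 238.6] yawY 9.7 q7 4.3 F [ 1.5 -0.9 -0.8] T [-0.113  0.015 -0.036] w 60.0 g 0.0
rel [-337.9  -44.5   78.6]
```

Request:
apply_moves(rows=[{"x": -5, "y": -1, "z": 1, "roll": 0, "claw": 6}, {"x": -10, "y": -2, "z": 2, "roll": 0, "claw": 6}, {"x": -15, "y": -3, "z": 3, "roll": 0, "claw": 6}, {"x": -20, "y": -3.5, "z": 4.5, "roll": 0, "claw": 6}, {"x": -25, "y": -4, "z": 6, "roll": 0, "claw": 6}, {"x": -30, "y": -4.5, "z": 7, "roll": 0, "claw": 6}, {"x": -33, "y": -4.5, "z": 8, "roll": 0, "claw": 6}, {"x": -33, "y": -4.5, "z": 8, "roll": 0, "claw": 6}, {"x": -33, "y": -4.5, "z": 8, "roll": 0, "claw": 6}, {"x": -33, "y": -4.5, "z": 8, "roll": 0, "claw": 6}])

```text
clock: 2.6
ee_pos: [504.2, -258.7, 158.9]
eef_rot: [[-0.174, 0.985, 0.0], [0.985, 0.174, 0.001], [0.001, 0.0, -1.0]]
ft_force: [-0.4, -0.5, 0.3]
grip_width: 60.5
grasp_force: 0.0
```

```bash
python3 -c "
from h import *
rel([514,-270,160])
c=eyes.get_calibration('wrist');im=save('wrist','w1.png');print(proj('wrist',[514,-270,76],c),c['xyz'])"
```

```text
t 2.6 pos [ 504.2 -258.7  158.9] yawY 10.0 q7 48.0 F [-0.4 -0.5  0.3] T [-0.045  0.036 -0.007] w 60.5 g 0.0
rel [-12.8   7.7  -1.1]
[329.60346573 218.74827637] [ 491.68766935 -188.22519878  305.58952522]
```

View pics/w1.png

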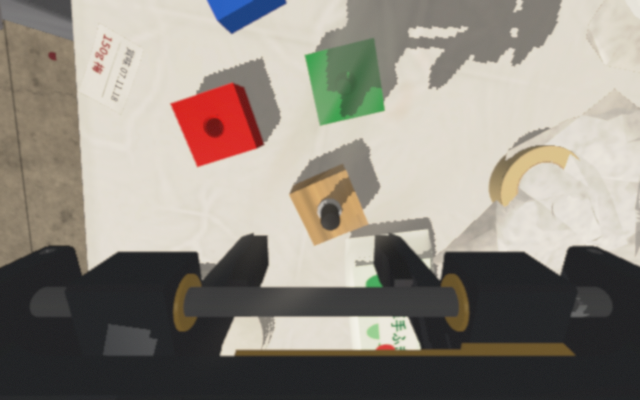

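The wrist view shows the pin in the wooden block at about (329,214), which matches the predicted (330,219). I'll measure it more exactly with a mask.

```bash
python3 -c "
from h import *
im=cv2.imread('pics/w1.png');c=eyes.get_calibration('wrist')
m=(im[185:240,300:360].max(2)<60).astype(np.uint8)
n,l,st,ce=cv2.connectedComponentsWithStats(m)
for i in range(1,n):
  if st[i,4]>15: print(st[i]+[300,185,0,0,0],ce[i]+[300,185])
for r in im[195:235,308:352].max(2)[::2]: print(' '.join('%3d'%v for v in r[::2]))
for uv in [(329,218),(330,217)]: print(onplane('wrist',uv,76,c))
"
```

```text
[330 206   8  16  67] [334.28358209 212.91044776]
182 195 206 213 217 216 212 209 207 193 158 132 126 127 126 124 123 123 122 125 144 167
178 189 201 209 215 217 214 203 175 144 127 124 123 125 125 124 124 122 122 133 186 207
175 183 196 206 213 216 206 162 135 128 121 120 119 120 124 123 122 121 121 148 202 211
174 179 189 202 211 213 182 151 164 148 122 120 119 118 117 120 122 123 128 170 204 210
177 176 184 197 205 199 170 176 140 119  93  94  99 111 117 118 121 140 179 195 204 208
180 175 179 190 194 179 183 169 100  70  65  63  65  79 104 116 121 169 200 202 204 206
185 176 176 184 186 187 184 125  68  61  61  61  58  59  73 105 119 171 202 203 203 206
190 179 175 180 186 191 164  83  61  61  61  60  59  56  57  90 128 153 198 204 203 204
196 184 177 178 187 192 145  70  61  61  60  58  57  55  52  89 160 180 202 204 203 203
199 190 180 175 186 199 141  66  60  61  62  61  59  55  52  94 177 202 205 203 203 204
203 194 185 176 178 199 146  66  62  65  66  64  62  58  53  77 171 203 206 204 203 204
204 198 189 178 176 187 147  69  68  68  66  64  61  60  56  66 163 202 205 205 203 203
204 202 193 183 176 176 132  72  70  68  66  64  62  60  59  64 150 198 205 205 204 204
204 204 198 188 179 174 129  77  73  71  67  64  63  61  58  66 151 200 203 205 204 203
203 204 201 193 183 174 139  85  77  73  71  67  63  61  61  74 168 203 203 204 204 204
202 203 203 198 188 179 163 106  80  76  71  68  65  63  65 109 191 207 203 203 205 204
202 203 204 201 192 183 174 142  97  78  72  68  66  70 102 173 209 208 204 202 204 204
202 202 204 203 197 187 178 172 159 125 100  89 105 147 184 207 211 211 206 202 203 203
205 202 203 203 200 193 183 176 179 181 176 179 195 214 213 211 211 212 209 206 208 191
214 202 202 203 202 195 187 178 177 185 191 198 212 216 216 212 210 213 216 218 220 201
[ 513.40591405 -269.61601024   76.        ]
[ 514.08970063 -268.56409213   76.        ]
```

Request:
apply_moves(rows=[{"x": -1.3, "y": 0.8, "z": 2, "roll": 0, "claw": 5}, {"x": -1.3, "y": 0.8, "z": 4.5, "roll": 0, "claw": 5}, {"x": -1.3, "y": 0.8, "z": 7, "roll": 0, "claw": 5}, {"x": -1.3, "y": 0.8, "z": 9, "roll": 0, "claw": 5}, {"x": -1.3, "y": 0.8, "z": 10.5, "roll": 0, "claw": 5}, {"x": -1.3, "y": 0.8, "z": 11.1, "roll": 0, "claw": 5}, {"x": -1.3, "y": 0.8, "z": 11.1, "roll": 0, "claw": 3.5}, {"x": -1.3, "y": 0.8, "z": 11.1, "roll": 0, "claw": 1}, {"x": -1.3, "y": 0.8, "z": 11.1, "roll": 0, "claw": 1}, {"x": -1.3, "y": 0.8, "z": 11.1, "roll": 0, "claw": 1}], newtons=25)

```text
clock: 3.9
ee_pos: [514.3, -271.9, 48.2]
eef_rot: [[-0.172, 0.985, 0.001], [0.985, 0.172, -0.0], [-0.0, 0.001, -1.0]]
ft_force: [0.7, 0.8, 2.9]
grip_width: 17.5
grasp_force: 25.0
```

```bash
python3 -c "
from h import *
rel([609,81,120])"
```

```text
t 3.9 pos [ 514.3 -271.9   48.2] yawY 9.9 q7 52.7 F [0.7 0.8 2.9] T [-0.028  0.073  0.086] w 17.5 g 25.0
rel [331.3 154.  -71.8]
```

Request:
apply_moves(rows=[{"x": 0, "y": 0, "z": -3, "roll": 0, "claw": 1}, {"x": 0, "y": 0, "z": -7, "roll": 0, "claw": 1}, {"x": 2, "y": 1, "z": -10, "roll": 0, "claw": 1}, {"x": 7, "y": 3.5, "z": -10, "roll": 0, "claw": 1}, {"x": 12, "y": 6.5, "z": -10, "roll": 0, "claw": 1}, {"x": 17, "y": 9.5, "z": -10, "roll": 0, "claw": 1}, {"x": 22, "y": 12, "z": -10, "roll": 0, "claw": 1}, {"x": 26, "y": 14.5, "z": -10, "roll": 0, "claw": 1}, {"x": 28, "y": 15.4, "z": -10, "roll": 0, "claw": 1}, {"x": 28, "y": 15.4, "z": -10, "roll": 0, "claw": 1}])

```text
clock: 5.15
ee_pos: [617.3, 31.4, 147.5]
eef_rot: [[-0.174, 0.985, -0.001], [0.985, 0.174, -0.0], [0.0, -0.001, -1.0]]
ft_force: [0.7, -1.3, -0.7]
grip_width: 17.5
grasp_force: 25.0
```

```bash
python3 -c "
from h import *
rel([609,81,120])
c=eyes.get_calibration('wrist');im=save('wrist','w2.png')
import pickle;pickle.dump(c,open('c2.pkl','wb'))
print(proj('wrist',[609,81,34],c),proj('wrist',[527,35,83.5],c))
b=cv2.resize(im[0:300,120:520,::-1],(800,600),interpolation=cv2.INTER_CUBIC);cv2.imwrite('pics/w2b.png',b)"
```

```text
t 5.15 pos [617.3  31.4 147.5] yawY 10.0 q7 18.2 F [ 0.7 -1.3 -0.7] T [-0.163  0.065  0.013] w 17.5 g 25.0
rel [50.2  0.5 27.5]
[321.36339902 141.52501039] [205.98596469 188.0159357 ]
```

View pics/w2b.png

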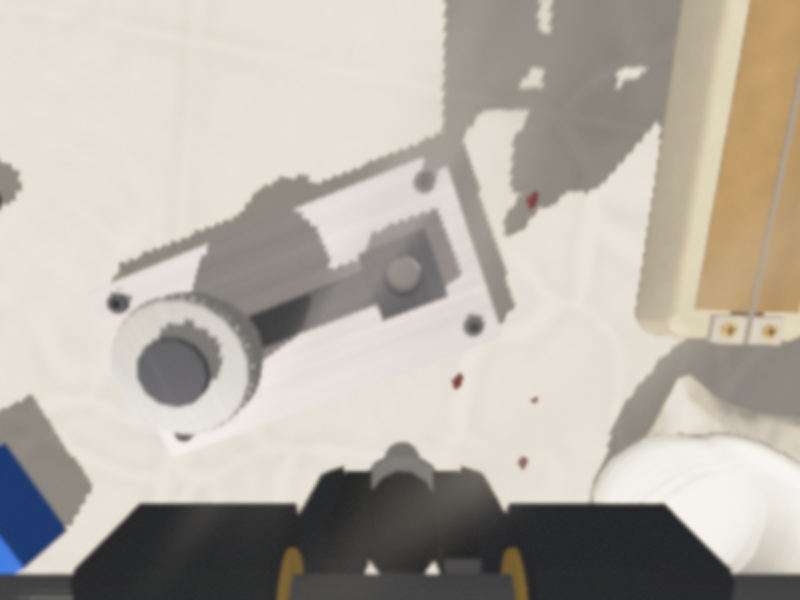

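The eye is at wrist (321.5,136.5), the pad at (206,186), and the held pin's tip at about (320.5,224).

```bash
python3 -c "
from h import *
import pickle;c=pickle.load(open('c2.pkl','rb'))
im=cv2.imread('pics/w2.png');g=im.max(2)
for r in g[124:150,304:342]: print(' '.join('%3d'%v for v in r))
e=onplane('wrist',(321.5,136.5),34,c);a=onplane('wrist',(206,186),83.5,c);t=onplane('wrist',(320.5,222),107,c)
print(e,a,np.linalg.norm((e-a)[:2]),'tip',t)
for d in ((88,304.5-0),):pass
# plate screws top z20
for uv in [(332.5,90.5),(357,162.5),(179.5,151),(212,217)]: print(onplane('wrist',uv,20,c).round(1))
rel([e[0],e[1],60])
"
```

```text
158 150 145 144 142 141 141 141 139 140 138 140 139 139 138 135 134 130 128 124 120 116 115 114 114 112 112 110 108 109 113 121 133 140 144 144 144 146
149 143 141 141 140 140 139 139 139 139 139 140 139 138 136 134 131 129 125 121 119 115 113 113 113 113 111 110 109 109 112 119 129 139 142 144 145 146
142 140 139 139 139 139 140 139 140 139 140 140 139 137 135 132 129 129 125 122 118 116 113 111 112 111 111 109 108 108 109 114 124 136 143 145 146 148
139 139 139 139 139 139 140 139 139 139 139 139 139 136 134 132 130 131 130 127 124 119 115 112 111 111 111 110 108 108 109 113 120 134 142 146 147 147
139 139 139 139 139 140 139 140 139 140 139 139 138 136 135 136 136 138 139 138 136 131 124 117 112 109 110 109 108 108 108 112 118 131 140 145 147 147
139 138 139 140 140 139 141 140 139 139 140 138 139 139 142 143 144 144 146 147 148 147 140 129 117 109 109 109 109 108 108 111 116 127 138 144 146 146
139 138 139 138 140 139 139 139 139 138 139 139 143 146 148 149 149 149 149 150 151 153 153 144 127 113 110 110 109 108 108 110 113 123 133 141 144 146
138 139 139 138 140 140 140 139 139 
[... 2502 characters left out ...]
8 106 108 109 110 113 115 117 117 120 123 131
137 135 131 126 123 120 120 118 117 115 113 112 110 107 104 101 100  98  98 100 101 102 102 103 106 107 109 108 109 109 111 113 116 120 124 131 140 154
135 132 128 125 122 120 118 117 116 113 112 111 110 108 107 105 104 103 103 104 103 104 103 104 105 107 108 108 109 110 114 117 125 136 149 161 175 190
[608.34453616  85.40495275  34.        ] [526.91325402  36.60171953  83.5       ] 94.93581665059479 tip [616.99595774  31.7088779  107.        ]
[611.2 126.5  20. ]
[646.9  66.1  20. ]
[476.1  47.3  20. ]
[511.5 -15.1  20. ]
t 5.2 pos [616.9  29.1 147.6] yawY 9.9 q7 18.2 F [ 0.  -1.7 -0.4] T [-0.102  0.019  0.003] w 17.2 g 25.0
rel [57.   1.3 87.6]
```

Request:
apply_moves(rows=[{"x": 2, "y": 0.1, "z": 0, "roll": 0, "claw": 1}, {"x": 4, "y": 0.1, "z": 0, "roll": 0, "claw": 1}, {"x": 5.5, "y": 0.1, "z": 0, "roll": 0, "claw": 1}, {"x": 5.6, "y": 0.1, "z": 1.5, "roll": 0, "claw": 1}, {"x": 5.6, "y": 0.1, "z": 3, "roll": 0, "claw": 1}, {"x": 5.6, "y": 0.1, "z": 4.5, "roll": 0, "claw": 1}, {"x": 5.6, "y": 0.1, "z": 5.7, "roll": 0, "claw": 1}, {"x": 5.6, "y": 0.1, "z": 6, "roll": 0, "claw": 1}, {"x": 5.6, "y": 0.1, "z": 6, "roll": 0, "claw": 1}, {"x": 5.6, "y": 0.1, "z": 6, "roll": 0, "claw": 1}])

```text
clock: 6.45
ee_pos: [609.3, 86.0, 88.3]
eef_rot: [[-0.172, 0.985, 0.001], [0.985, 0.172, 0.0], [0.0, 0.001, -1.0]]
ft_force: [-0.7, 0.1, -1.0]
grip_width: 17.0
grasp_force: 25.0
```

```bash
python3 -c "
from h import *
rel([608.6,85,42.2])
c=eyes.get_calibration('wrist');im=save('wrist','w3.png')
print(proj('wrist',[608.3,85.4,34],c),proj('wrist',[608.7,84.3,20],c))
b=cv2.resize(im[130:280,220:420,::-1],(800,600),interpolation=cv2.INTER_CUBIC);cv2.imwrite('pics/w3b.png',b)
rel(None)"
```

```text
t 6.45 pos [609.3  86.   88.3] yawY 9.9 q7 14.7 F [-0.7  0.1 -1. ] T [-0.077  0.055  0.067] w 17.0 g 25.0
rel [-0.8 -0.9 46.1]
[319.21687206 216.28822344] [319.54643277 211.7493877 ]
t 6.5 pos [609.3  86.   88.3] yawY 9.9 q7 14.7 F [ 0.4  0.4 -1. ] T [-0.048  0.06   0.025] w 17.2 g 25.0
```

View pics/w3b.png

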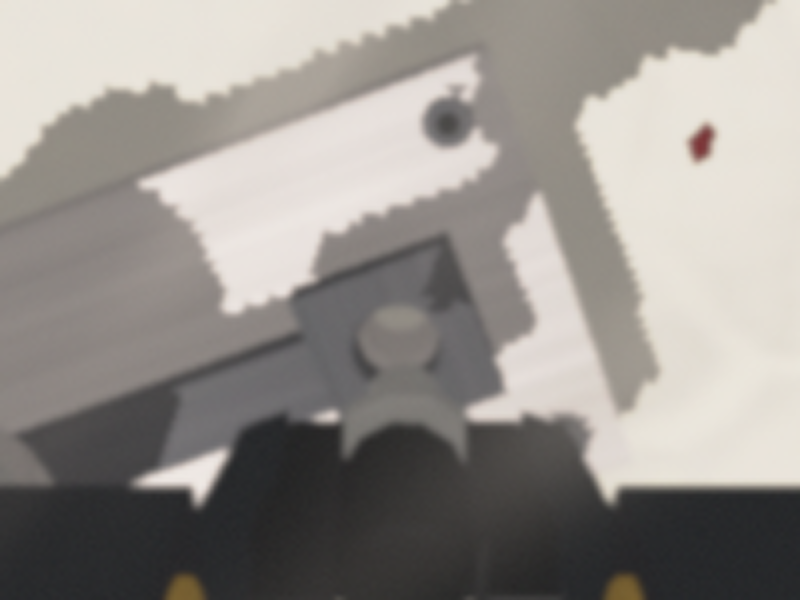

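The pin tip sits right over the eye, at crop (400,340), so I can insert it now.

Request:
apply_moves(rows=[{"x": -0.1, "y": -0.1, "z": 0.4, "roll": 0, "claw": 1}, {"x": -0.1, "y": -0.1, "z": 0.8, "roll": 0, "claw": 1}, {"x": -0.1, "y": -0.1, "z": 1.2, "roll": 0, "claw": 1}, {"x": -0.1, "y": -0.1, "z": 1.6, "roll": 0, "claw": 1}, {"x": -0.1, "y": -0.1, "z": 2, "roll": 0, "claw": 1}, {"x": -0.1, "y": -0.1, "z": 2.4, "roll": 0, "claw": 1}, {"x": -0.1, "y": -0.1, "z": 2.8, "roll": 0, "claw": 1}, {"x": -0.1, "y": -0.1, "z": 3.2, "roll": 0, "claw": 1}, {"x": -0.1, "y": -0.1, "z": 3.6, "roll": 0, "claw": 1}, {"x": -0.1, "y": -0.1, "z": 3.6, "roll": 0, "claw": 1}])

```text
clock: 7.75
ee_pos: [607.8, 84.8, 51.4]
eef_rot: [[-0.172, 0.985, -0.001], [0.985, 0.172, -0.0], [-0.0, -0.001, -1.0]]
ft_force: [0.3, -0.2, -0.8]
grip_width: 17.2
grasp_force: 25.0
```

```bash
python3 -c "
from h import *
rel([608.6,85,42.2])"
```

```text
t 7.75 pos [607.8  84.8  51.4] yawY 9.9 q7 15.9 F [ 0.3 -0.2 -0.8] T [-0.051  0.041  0.07 ] w 17.2 g 25.0
rel [0.1 0.8 9.2]
```

Tip is at about 11 mm, so it is already through the eye and into the hole with no resistance. Next I seat it.

Request:
apply_moves(rows=[{"x": 0, "y": 0, "z": 0.3, "roll": 0, "claw": 1}, {"x": 0, "y": 0, "z": 0.6, "roll": 0, "claw": 1}, {"x": 0, "y": 0, "z": 0.8, "roll": 0, "claw": 1}, {"x": 0, "y": 0, "z": 0.9, "roll": 0, "claw": 1}, {"x": 0, "y": 0, "z": 1.0, "roll": 0, "claw": 1}, {"x": 0, "y": 0, "z": 1.1, "roll": 0, "claw": 1}, {"x": 0, "y": 0, "z": 1.2, "roll": 0, "claw": 1}, {"x": 0, "y": 0, "z": 1.2, "roll": 0, "claw": 1}, {"x": 0, "y": 0, "z": 1.2, "roll": 0, "claw": 1}, {"x": 0, "y": 0, "z": 1.2, "roll": 0, "claw": 1}])

```text
clock: 9.0
ee_pos: [608.3, 84.7, 41.9]
eef_rot: [[-0.172, 0.985, 0.0], [0.985, 0.172, 0.001], [0.001, 0.0, -1.0]]
ft_force: [-6.0, -1.0, 19.9]
grip_width: 17.3
grasp_force: 25.0
```

```bash
python3 -c "
from h import *
rel([608.6,85,42.2])"
```

```text
t 9.0 pos [608.3  84.7  41.9] yawY 9.9 q7 16.2 F [-6.  -1.  19.9] T [-0.227  1.582 -0.022] w 17.3 g 25.0
rel [ 0.3  0.3 -0.3]
```

Request:
apply_moves(rows=[{"x": 0, "y": 0, "z": -0.2, "roll": 0, "claw": 1}, {"x": 0, "y": 0, "z": -0.2, "roll": 0, "claw": 2.5}, {"x": 0, "y": 0, "z": -0.2, "roll": 0, "claw": 3.8}, {"x": 0, "y": 0, "z": -0.5, "roll": 0, "claw": 3.8}, {"x": 0, "y": 0, "z": -2, "roll": 0, "claw": 3.8}, {"x": 0, "y": 0, "z": -5, "roll": 0, "claw": 3.8}, {"x": 0, "y": 0, "z": -9, "roll": 0, "claw": 6}, {"x": -1.4, "y": -4, "z": -11, "roll": 0, "claw": 8.8}, {"x": -1.5, "y": -8, "z": -11, "roll": 0, "claw": 8.8}, {"x": -1.5, "y": -8.8, "z": -11, "roll": 0, "claw": 8.8}])

```text
clock: 10.25
ee_pos: [522.0, 54.2, 150.8]
eef_rot: [[-0.171, 0.985, -0.0], [0.985, 0.171, 0.001], [0.001, -0.0, -1.0]]
ft_force: [-0.6, -0.1, -0.3]
grip_width: 75.7
grasp_force: 0.0
```

```bash
python3 -c "
from h import *
rel([527,36.2,52])
c=eyes.get_calibration('wrist');im=save('wrist','w4.png')
import pickle;pickle.dump(c,open('c4.pkl','wb'))
print(proj('wrist',[608.6,84.7,70],c),proj('wrist',[527,36.2,75],c))"
```

```text
t 10.25 pos [522.   54.2 150.8] yawY 9.8 q7 14.4 F [-0.6 -0.1 -0.3] T [-0.015  0.057 -0.016] w 75.7 g 0.0
rel [-18.7   1.8  98.7]
[429.90246955 187.83193053] [322.94207375 228.13164965]
```

View pics/w4.png

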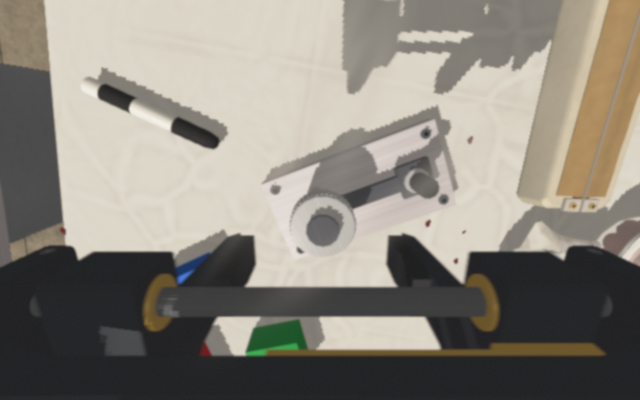

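The pin stands seated at (425,183) and the ring is centred at about (323,226), as predicted. I'm descending onto the ring.

Request:
apply_moves(rows=[{"x": -1.0, "y": 0.1, "z": 0, "roll": 0, "claw": 8.8}, {"x": -1.8, "y": 0.2, "z": 1, "roll": 0, "claw": 8.8}, {"x": -1.8, "y": 0.2, "z": 3, "roll": 0, "claw": 8.8}, {"x": -1.8, "y": 0.2, "z": 5.5, "roll": 0, "claw": 8.8}, {"x": -1.8, "y": 0.2, "z": 8, "roll": 0, "claw": 8.8}, {"x": -1.8, "y": 0.2, "z": 9.5, "roll": 0, "claw": 8.8}, {"x": -1.8, "y": 0.2, "z": 9.8, "roll": 0, "claw": 8.8}, {"x": -1.8, "y": 0.2, "z": 9.8, "roll": 0, "claw": 8.8}, {"x": -1.8, "y": 0.2, "z": 9.8, "roll": 0, "claw": 8.8}, {"x": -1.8, "y": 0.2, "z": 9.8, "roll": 0, "claw": 8.8}])

```text
clock: 11.55
ee_pos: [529.5, 37.7, 52.3]
eef_rot: [[-0.172, 0.985, 0.001], [0.985, 0.172, 0.0], [0.0, 0.001, -1.0]]
ft_force: [0.6, 1.2, -0.7]
grip_width: 87.7
grasp_force: 0.0
```

```bash
python3 -c "
from h import *
rel([527,36.2,53])"
```

```text
t 11.55 pos [529.5  37.7  52.3] yawY 9.9 q7 21.1 F [ 0.6  1.2 -0.7] T [-0.078  0.079  0.037] w 87.7 g 0.0
rel [-1.  -2.7 -0.7]
```

Request:
apply_moves(rows=[{"x": -0.1, "y": -0.25, "z": 0, "roll": 0, "claw": 7.5}, {"x": -0.1, "y": -0.25, "z": 0, "roll": 0, "claw": 6.5}, {"x": -0.1, "y": -0.25, "z": 0, "roll": 0, "claw": 5}, {"x": -0.1, "y": -0.25, "z": 0, "roll": 0, "claw": 5}, {"x": -0.1, "y": -0.25, "z": 0, "roll": 0, "claw": 5}, {"x": -0.1, "y": -0.25, "z": 0, "roll": 0, "claw": 5}, {"x": -0.1, "y": -0.25, "z": 0, "roll": 0, "claw": 5}, {"x": -0.1, "y": -0.25, "z": 0, "roll": 0, "claw": 5}, {"x": -0.1, "y": -0.25, "z": 0, "roll": 0, "claw": 5}, {"x": -0.1, "y": -0.25, "z": 0, "roll": 0, "claw": 5}], newtons=55)

```text
clock: 12.8
ee_pos: [526.9, 36.1, 51.8]
eef_rot: [[-0.172, 0.985, 0.0], [0.985, 0.172, 0.0], [-0.0, 0.0, -1.0]]
ft_force: [2.1, 1.1, 0.6]
grip_width: 54.8
grasp_force: 55.0
```

```bash
python3 -c "
from h import *
rel([527,36.2,53])"
```

```text
t 12.8 pos [526.9  36.1  51.8] yawY 9.9 q7 21.3 F [2.1 1.1 0.6] T [ 0.038 -0.196 -0.008] w 54.8 g 55.0
rel [ 0.1  0.1 -1.2]
```

Request:
apply_moves(rows=[{"x": 0, "y": 0, "z": 0, "roll": 1.5, "claw": 5}, {"x": 0, "y": 0, "z": 0, "roll": 3, "claw": 5}, {"x": 0, "y": 0, "z": 0, "roll": 4.5, "claw": 5}, {"x": 0, "y": 0, "z": 0, "roll": 6, "claw": 5}, {"x": 0, "y": 0, "z": 0, "roll": 7.5, "claw": 5}, {"x": 0, "y": 0, "z": 0, "roll": 9, "claw": 5}, {"x": 0, "y": 0, "z": 0, "roll": 10.5, "claw": 5}, {"x": 0, "y": 0, "z": 0, "roll": 12, "claw": 5}, {"x": 0, "y": 0, "z": 0, "roll": 13.5, "claw": 5}, {"x": 0, "y": 0, "z": 0, "roll": 15, "claw": 5}])

```text
clock: 14.05
ee_pos: [526.5, 36.1, 51.7]
eef_rot: [[0.091, 0.996, -0.0], [0.996, -0.091, 0.0], [0.0, -0.0, -1.0]]
ft_force: [-1.1, 1.0, 3.6]
grip_width: 54.7
grasp_force: 55.0
```

```bash
python3 -c "
from h import *
rel([527,36.2,53])"
```

```text
t 14.05 pos [526.5  36.1  51.7] yawY -5.2 q7 10.0 F [-1.1  1.   3.6] T [-0.031  0.161  0.445] w 54.7 g 55.0
rel [ 0.1  0.5 -1.3]
```

Request:
apply_moves(rows=[{"x": 0, "y": 0, "z": 0, "roll": 1.5, "claw": 5}, {"x": 0, "y": 0, "z": 0, "roll": 3, "claw": 5}, {"x": 0, "y": 0, "z": 0, "roll": 4.5, "claw": 5}, {"x": 0, "y": 0, "z": 0, "roll": 6, "claw": 5}, {"x": 0, "y": 0, "z": 0, "roll": 7, "claw": 5}, {"x": 0, "y": 0, "z": 0, "roll": 8, "claw": 5}, {"x": 0, "y": 0, "z": 0, "roll": 9, "claw": 5}, {"x": 0, "y": 0, "z": 0, "roll": 10, "claw": 5}, {"x": 0, "y": 0, "z": 0, "roll": 11, "claw": 5}, {"x": 0, "y": 0, "z": 0, "roll": 12, "claw": 5}])

```text
clock: 15.3
ee_pos: [526.2, 36.2, 51.7]
eef_rot: [[0.295, 0.955, -0.001], [0.955, -0.295, 0.0], [-0.0, -0.001, -1.0]]
ft_force: [-2.9, 0.5, 6.2]
grip_width: 55.1
grasp_force: 55.0
```

```bash
python3 -c "
from h import *
rel([527,36.2,53])"
```

```text
t 15.3 pos [526.2  36.2  51.7] yawY -17.2 q7 1.0 F [-2.9  0.5  6.2] T [0.009 0.576 0.426] w 55.1 g 55.0
rel [ 0.3  0.7 -1.3]
```

Request:
apply_moves(rows=[{"x": 0, "y": 0, "z": 0, "roll": 0.8, "claw": 5}, {"x": 0, "y": 0, "z": 0, "roll": 1.6, "claw": 5}, {"x": 0, "y": 0, "z": 0, "roll": 2.4, "claw": 5}, {"x": 0, "y": 0, "z": 0, "roll": 3.2, "claw": 5}, {"x": 0, "y": 0, "z": 0, "roll": 4, "claw": 5}, {"x": 0, "y": 0, "z": 0, "roll": 4.8, "claw": 5}, {"x": 0, "y": 0, "z": 0, "roll": 5.6, "claw": 5}, {"x": 0, "y": 0, "z": 0, "roll": 6.4, "claw": 5}, {"x": 0, "y": 0, "z": 0, "roll": 7.2, "claw": 5}, {"x": 0, "y": 0, "z": 0, "roll": 8, "claw": 5}])

```text
clock: 16.55
ee_pos: [526.0, 36.3, 51.7]
eef_rot: [[0.425, 0.905, -0.001], [0.905, -0.425, 0.0], [-0.0, -0.001, -1.0]]
ft_force: [-3.5, 0.8, 6.3]
grip_width: 55.0
grasp_force: 55.0
```

```bash
python3 -c "
from h import *
rel([527,36.2,53])"
```

```text
t 16.55 pos [526.   36.3  51.7] yawY -25.2 q7 -5.0 F [-3.5  0.8  6.3] T [0.046 0.742 0.461] w 55.0 g 55.0
rel [ 0.4  0.9 -1.3]
```

Request:
apply_moves(rows=[{"x": 0, "y": 0, "z": 0, "roll": 0.8, "claw": 5}, {"x": 0, "y": 0, "z": 0, "roll": 1.6, "claw": 5}, {"x": 0, "y": 0, "z": 0, "roll": 2.4, "claw": 5}, {"x": 0, "y": 0, "z": 0, "roll": 3.2, "claw": 5}, {"x": 0, "y": 0, "z": 0, "roll": 4, "claw": 5}, {"x": 0, "y": 0, "z": 0, "roll": 4.8, "claw": 5}, {"x": 0, "y": 0, "z": 0, "roll": 5.6, "claw": 5}, {"x": 0, "y": 0, "z": 0, "roll": 6.4, "claw": 5}, {"x": 0, "y": 0, "z": 0, "roll": 7.2, "claw": 5}, {"x": 0, "y": 0, "z": 0, "roll": 8, "claw": 5}])

```text
clock: 17.8
ee_pos: [525.9, 36.3, 51.7]
eef_rot: [[0.547, 0.837, -0.002], [0.837, -0.547, 0.001], [-0.0, -0.002, -1.0]]
ft_force: [-3.9, 0.9, 7.0]
grip_width: 55.0
grasp_force: 55.0
```

```bash
python3 -c "
from h import *
rel([527,36.2,53])"
```

```text
t 17.8 pos [525.9  36.3  51.7] yawY -33.2 q7 -11.1 F [-3.9  0.9  7. ] T [0.104 0.789 0.433] w 55.0 g 55.0
rel [ 0.5  1.  -1.3]
```

Request:
apply_moves(rows=[{"x": 0, "y": 0, "z": 0, "roll": 0.8, "claw": 5}, {"x": 0, "y": 0, "z": 0, "roll": 1.6, "claw": 5}, {"x": 0, "y": 0, "z": 0, "roll": 2.4, "claw": 5}, {"x": 0, "y": 0, "z": 0, "roll": 3.2, "claw": 5}, {"x": 0, "y": 0, "z": 0, "roll": 4, "claw": 5}, {"x": 0, "y": 0, "z": 0, "roll": 4.8, "claw": 5}, {"x": 0, "y": 0, "z": 0, "roll": 5.6, "claw": 5}, {"x": 0, "y": 0, "z": 0, "roll": 6.4, "claw": 5}, {"x": 0, "y": 0, "z": 0, "roll": 7.2, "claw": 5}, {"x": 0, "y": 0, "z": 0, "roll": 8, "claw": 5}])

```text
clock: 19.05
ee_pos: [525.8, 36.4, 51.7]
eef_rot: [[0.658, 0.753, -0.002], [0.753, -0.658, 0.001], [-0.001, -0.002, -1.0]]
ft_force: [-4.4, 1.2, 7.7]
grip_width: 55.0
grasp_force: 55.0
```

```bash
python3 -c "
from h import *
rel([527,36.2,53])"
```

```text
t 19.05 pos [525.8  36.4  51.7] yawY -41.2 q7 -17.2 F [-4.4  1.2  7.7] T [0.096 0.95  0.402] w 55.0 g 55.0
rel [ 0.7  1.1 -1.3]
```

Request:
apply_moves(rows=[{"x": 0, "y": 0, "z": 0, "roll": 0.8, "claw": 5}, {"x": 0, "y": 0, "z": 0, "roll": 1.6, "claw": 5}, {"x": 0, "y": 0, "z": 0, "roll": 2.4, "claw": 5}, {"x": 0, "y": 0, "z": 0, "roll": 3.2, "claw": 5}, {"x": 0, "y": 0, "z": 0, "roll": 4, "claw": 5}, {"x": 0, "y": 0, "z": 0, "roll": 4.8, "claw": 5}, {"x": 0, "y": 0, "z": 0, "roll": 5.6, "claw": 5}, {"x": 0, "y": 0, "z": 0, "roll": 6.4, "claw": 5}, {"x": 0, "y": 0, "z": 0, "roll": 7.2, "claw": 5}, {"x": 0, "y": 0, "z": 0, "roll": 8, "claw": 5}])

```text
clock: 20.3
ee_pos: [525.6, 36.6, 51.7]
eef_rot: [[0.756, 0.654, -0.002], [0.654, -0.756, 0.001], [-0.001, -0.002, -1.0]]
ft_force: [-5.2, 1.7, 8.8]
grip_width: 54.8
grasp_force: 55.0
```

```bash
python3 -c "
from h import *
rel([527,36.2,53])"
```

```text
t 20.3 pos [525.6  36.6  51.7] yawY -49.1 q7 -23.4 F [-5.2  1.7  8.8] T [0.188 0.979 0.502] w 54.8 g 55.0
rel [ 0.8  1.3 -1.3]
```

Request:
apply_moves(rows=[{"x": 0, "y": 0, "z": 0, "roll": 0.4, "claw": 5}, {"x": 0, "y": 0, "z": 0, "roll": 0.8, "claw": 5}, {"x": 0, "y": 0, "z": 0, "roll": 1.2, "claw": 5}, {"x": 0, "y": 0, "z": 0, "roll": 1.6, "claw": 5}, {"x": 0, "y": 0, "z": 0, "roll": 2, "claw": 5}, {"x": 0, "y": 0, "z": 0, "roll": 2.4, "claw": 5}, {"x": 0, "y": 0, "z": 0, "roll": 2.8, "claw": 5}, {"x": 0, "y": 0, "z": 0, "roll": 3.2, "claw": 5}, {"x": 0, "y": 0, "z": 0, "roll": 3.6, "claw": 5}, {"x": 0, "y": 0, "z": 0, "roll": 4, "claw": 5}])

```text
clock: 21.55
ee_pos: [525.6, 36.7, 51.7]
eef_rot: [[0.8, 0.6, -0.002], [0.6, -0.8, 0.001], [-0.001, -0.002, -1.0]]
ft_force: [-4.8, 2.7, 9.1]
grip_width: 55.0
grasp_force: 55.0
```

```bash
python3 -c "
from h import *
rel([527,36.2,53])"
```

```text
t 21.55 pos [525.6  36.7  51.7] yawY -53.1 q7 -26.4 F [-4.8  2.7  9.1] T [0.183 1.038 0.64 ] w 55.0 g 55.0
rel [ 0.8  1.3 -1.3]
```

Contact is confirmed: torque rose about 0.14 N m in 4°, now about 0.2 above loose. A last 2.5° should bring it to about 0.3.

Request:
apply_moves(rows=[{"x": 0, "y": 0, "z": 0, "roll": 0.3, "claw": 5}, {"x": 0, "y": 0, "z": 0, "roll": 0.5, "claw": 5}, {"x": 0, "y": 0, "z": 0, "roll": 0.8, "claw": 5}, {"x": 0, "y": 0, "z": 0, "roll": 1.0, "claw": 5}, {"x": 0, "y": 0, "z": 0, "roll": 1.3, "claw": 5}, {"x": 0, "y": 0, "z": 0, "roll": 1.5, "claw": 5}, {"x": 0, "y": 0, "z": 0, "roll": 1.8, "claw": 5}, {"x": 0, "y": 0, "z": 0, "roll": 2.0, "claw": 5}, {"x": 0, "y": 0, "z": 0, "roll": 2.3, "claw": 5}, {"x": 0, "y": 0, "z": 0, "roll": 2.5, "claw": 5}])

```text
clock: 22.8
ee_pos: [525.6, 36.8, 51.7]
eef_rot: [[0.825, 0.565, -0.002], [0.565, -0.825, 0.001], [-0.001, -0.002, -1.0]]
ft_force: [-5.7, 3.1, 9.3]
grip_width: 54.9
grasp_force: 55.0
```

```bash
python3 -c "
from h import *
rel([527,36.2,53])"
```

```text
t 22.8 pos [525.6  36.8  51.7] yawY -55.6 q7 -28.4 F [-5.7  3.1  9.3] T [0.178 1.035 0.667] w 54.9 g 55.0
rel [ 0.8  1.3 -1.3]
```

Request:
apply_moves(rows=[{"x": 0, "y": 0, "z": 0, "roll": 0, "claw": 6}, {"x": 0, "y": 0, "z": 0, "roll": 0, "claw": 7}, {"x": 0, "y": 0, "z": 0, "roll": 0, "claw": 8}, {"x": 0, "y": 0, "z": 0, "roll": 0, "claw": 8.5}, {"x": 0, "y": 0, "z": -1, "roll": 0, "claw": 8.5}, {"x": 0, "y": 0, "z": -4, "roll": 0, "claw": 8.5}, {"x": 0, "y": 0, "z": -8, "roll": 0, "claw": 8.5}, {"x": 0, "y": 0, "z": -12, "roll": 0, "claw": 8.5}, {"x": -2, "y": 0, "z": -14, "roll": 0, "claw": 8.5}, {"x": -3, "y": 0, "z": -14, "roll": 0, "claw": 8.5}])

```text
clock: 24.05
ee_pos: [502.2, 18.7, 193.1]
eef_rot: [[0.826, 0.564, 0.003], [0.564, -0.826, 0.001], [0.003, 0.001, -1.0]]
ft_force: [-0.6, 1.4, 0.4]
grip_width: 85.1
grasp_force: 0.0
```

```bash
python3 -c "
from h import *
rel(None)
c=eyes.get_calibration('wrist');im=save('wrist','w5.png')
print(proj('wrist',[608.6,84.7,70],c),proj('wrist',[527,36.2,75],c))"
```

```text
t 24.05 pos [502.2  18.7 193.1] yawY -55.6 q7 -36.6 F [-0.6  1.4  0.4] T [-0.028  0.117 -0.063] w 85.1 g 0.0
[326.09627413  53.55922285] [319.3187564  163.40305887]
```

View pics/w5.png

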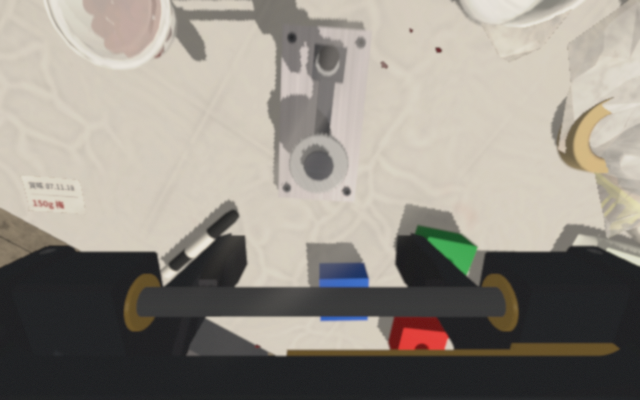

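The pin stands in the eye at (327,60) and the ring is released at (318,162). The gripper is clear of everything and the bystanders are untouched.

```bash
python3 -c "
from h import *
print(robot.sign_off())"
```

```text
the job is handed in; nothing more can be done
None
```

The job is handed in after about 24 s: the pin is fully home and left in, and the ring was turned clockwise until it read about 0.23 N m above loose, within the firm range, then released. The last 2.5° added only 0.03 N m against about 0.1 expected.

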